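Slide the dish stage to the red stop

ROBOT

A 6-joint arm with a two-finger parallel gripper is mounted at the origin on a cart in front of the work surface, level with it; the furniture and walls round the work are solid. World frame = base frame: x ahead of the robot, y to its left, z up, the work surface at z = 0. Lengths are in mm, angles in rad, forces in N, time in s.
With the tool pointing down it reaches from about 300 to 750 mm from the base axis. Payload 8.5 kg.
Tool frame: the origin (TCP) lies at the very end of the fingers, on their centre line; the grasp point (between the pads) lies 19 mm behind it; z points along the fingers, y is the line along which they close (so a half turn about z gives the same grasp; the last joint's range is limited). The gripper opens to 88 mm and grips with 3 to 60 N. Pads are 18 mm wide; open, the fingers measure 123 mm over their backs; the gripper's body (75 mm by 187 mm) begins 45 mm behind the grasp point.
Start: joints at [1.075, 0.381, 1.297, -0, 1.464, -0.215], TCP at [152.41, 528.443, 238.748] pointing down, gripper open.
Joint ranges: [-3.11, 3.11], [-0.89, 2.33], [0.22, 2.48], [-1.42, 4.56], [0.17, 2.85], [-2.88, 2.88]. Speed limits (rad/s): [2.39, 2.39, 3.14, 3.14, 3.14, 3.14].

INTERFACE

Orientations are given as a rotation vector (axis times angle).
In Python, from rig import get_state, grab_frame, hand_in, look_for, regions_of gives the robot as it stands. The module is installed in compiled form; this text tells all that it offers.
- The arm moves only by the tool send_rows, never from a script. Its argument "targets" is a list of rows, each a list of 7 numbers: the opening, from -1 (shut) to 1 (fully open), then the shift along the tool's x, y, z in mm, then the turn, a rotation vector about the tool's x, y, z in degrees. A call has 1 to 8 rows; each row shifts and turns the commanded pose from where the row before left it, along the tool's axes as they then stand; what a row does not reach is not made up. A row lasts 1/12 s, in which the tool goes at most 41.7 mm and 7.16 degrees, less where a joint would pass 70% of its speed; a pose out of reach is approached as far as the arm can. A call with a gripper value outside its range is refused whole. The fingers move at their own pace and stop on an object; "newtons" is the grip in N (left out, the last holds). Time passes only in rows, so rows that do not move let the fingers close. It gives the time, the measured TCP pose, the force, the opening and the grip force at its end, in the units of the state.
- get_state(): the state, without advancing time (a new reading comes with each control period).
- grab_frame(name): name is "scene" or "top" or "wrist"; returns a dict with "image" (480x640x3 uint8, blue, green, red), "mtx" (3x3 intrinsics, pixels), "eye" and "rotation" of the camera in the world; the wrist camera has in their place "hand_eye" (4x4, takes a point from camera to tool coordinates, whose origin is the TCP and whose axes are the flange's). Camera axes: x right, y up, looking along -z (the intrinsics and any distortion apply to the point x, -y, -z); pixel columns grow to the right and rows downward; lengths in mm; the calibration is good to about 2 mm. A picture is of the moment at which its call begins: read the wrist's pose just before it. There is no depth.
- hand_in(): hands the job in; it is judged then, once.
Trained networks look in the newest picture that a camera, given by its name, has taken for a name from the list of things; names that differ only in an ending like _2 or _b are one class to them, and where a whole thing is asked for, a point or a joint stands for the part that bears it (a point fixed in the world has none). Each returns a list of dicts, best first, with "conf" (0 to 1); they miss things now and then, are a little off and sometimes report something else, mostly with a low value. They report only what shows in the picture. A call takes as long as a camera call. They do not tell look-alikes from the thing itself.
- look_for(camera, target): "location" ([x, y, z] in mm, in the coordinates of the camera as it stood for that picture, good to about 4 mm: the middle of the surface that is visible of it).
- regions_of(camera, target): "mask" (480x640 bool, what is visible of it).
The state is a dict: "time": time; "joint_positions": joint angles; "qd": joint speeds; "tau": joint torques, N m; "tool_pos": TCP position; "ee_rot": TCP orientation; "wrist_force": force on the tool from outside, world axes, zero at the start; "torque": the same for the moment, N m; "finger_gap": finger opening in mm; "gripper_force": force on a finger pad.
Only numpy, scipy, OpenCV 4.12 (cv2) and the standard library are available. Lean on these libraries where they do the work, as an engineer would, in place of code of your own. Each camera call takes 0.05 s, during which the arm holds its last target. There are 200 camera calls.

TASK

On the focus rail, bring the dish to its viewing position: press the blue pad in the middle of the sliding stage to free its brake and, keeping the pad pressed, push the stage along the rail until it rests against the red stop, then let go so that the brake holds it there. Use only the fingertips or the outside of the fingers: do not force the stage along with its brake on, do not touch or lift the petri dish that rides on it, and leave the other things on the bench where they are.

Things in the scene. Friction and masses are not known exactly. Their poses are not given: they have to be found in the camera images.
- rail: Fixed straight focus rail, 480 mm long: dark foot plate 70 mm wide and 8 mm high, aluminium profile 44 mm wide up to 26 mm above the worktop. Origin: centre of its underside, on the worktop. Its y axis runs along the rail (to the robot's left at yaw 0), its x axis across it, away from the robot; the stage runs along y.
- stage_mid (a point): Middle of the grey sliding stage, on the rail's centre line, 40 mm above the worktop; axes as the rail's. The stage is 96 mm long along the rail, 64 mm wide, with a raised ridge across each end, 18 mm thick and 56 mm high above the worktop. Between the ridges lies a 60 mm long well with the blue pad. A stop touches the stage when stage_mid and the stop's origin are 60 mm apart horizontally.
- stage (a joint): Travel of the stage along the rail's +y from where it started, in m. With the brake on it takes about 20 N to force it along; with the pad pressed fully it slides with about 1 N.
- pad_top (a point): Centre of the top of the blue release pad with a white dot, in the middle of the stage, 52 mm across the rail by 56 mm along it; it moves with the pad. At rest 46 mm above the worktop, 10 mm lower than the ridges. A finger standing on it drags the stage along by rubbing, or pushes against the inside of a ridge, 30 mm from the pad's centre.
- release_pad (a joint): How far the blue pad is pressed down, in m: about 0 at rest (brake on), 0.006 fully down. The brake weakens as the pad goes down and is free from about 0.004 on. The spring force grows smoothly from 0 to about 7 N there, about 8 N fully down. Let go and it rises by itself and the brake grips again.
- red_stop: Red stop block clamped on the rail, 56 mm across the rail, 24 mm along it, up to 50 mm above the worktop, with a small black thumbscrew on its near side. Fixed. Origin: on the rail's centre line at worktop height, in the middle of the block. It is the marked stop; it may be on either side of the stage.
- black_stop: The same stop block in black, at the other side of the stage. Not the one to go to.
- dish: Loose clear petri dish, 60 mm across and 16 mm high, riding on the stage's dish plate: 76 x 76 mm, top 36 mm above the worktop, sticking out on the far side of the stage (rail +x), its centre 68 mm from the rail's centre line. Origin: centre of the dish's underside.
- phone: Bystander: black phone with a brown edge, 159 x 75 x 8 mm, lying flat in front of the rail. Origin: centre of its underside.
- mouse: Bystander: black computer mouse, 108 x 56 x 34 mm, in front of the rail. Origin: centre of its underside.
- usb_stick: Bystander: blue USB stick, 58 x 18 x 8 mm, in front of the rail. Origin: centre of its underside.
- vial: Bystander: small glass vial with dark cap, 22 mm across, 59 mm high, behind the rail. Origin: centre of its underside.
- beaker: Bystander: clear beaker, 60 mm across, 70 mm high, behind the rail. Origin: centre of its underside.
- crucible: Bystander: small cream crucible, 34 mm across, 36 mm high, to the right of the rail. Origin: centre of its underside.
Things that resemble listed ones, but are neither listed nor needed, are in the scene too. Of the things shaped like the dish, the clear one is meant.

How it is judged (in metres and radians):
On the way, in this order (a step that is already met when the one before it is completed fails the run):
1. the blue pad is pressed down at least 3 mm by the fingers, away from the red stop (value of joint release_pad above 0.003 m and contact force between the fingers and release_pad above 1 N and horizontal distance between stage_mid and red_stop above 0.08 m), for 0.1 s.
2. the stage has reached the red stop with the pad still pressed (at least 2 mm down) (horizontal distance between stage_mid and red_stop below 0.0635 m and value of joint release_pad above 0.002 m), for 0.1 s.
At the end, for the whole second after the job is handed in: The stage rests against the red stop (gap under 3.5 mm) and stands still, the blue pad is released (less than 1 mm down, brake on), and the petri dish stands upright on the stage's dish plate (horizontal distance between stage_mid and red_stop below 0.0635 m and value of joint release_pad below 0.001 m and velocity of joint stage between -0.005 and 0.005 m/s and horizontal distance between dish and stage_mid below 0.085 m and height (world z) of dish between 0.032 and 0.041 m and angle between dish's own z axis and vertical below 0.1 rad); the robot touches nothing.
It fails at once if the stage is forced along the rail with its brake on (faster than 15 mm/s with the pad less than 1.5 mm down) (value of joint release_pad below 0.0015 m and (velocity of joint stage above 0.015 m/s or velocity of joint stage below -0.015 m/s)).
It fails at once if the petri dish is touched by the robot (contact force between any of the fingers, the arm and dish above 0.3 N).
It fails at once if the petri dish is lifted off, dropped from or tipped on the stage (height (world z) of dish above 0.046 m or height (world z) of dish below 0.03 m or angle between dish's own z axis and vertical above 0.3 rad).
It fails at once if a bystander is moved by more than 15 mm (distance of any of phone, mouse, usb_stick, vial, beaker, crucible from where it was at the start of the episode above 0.015 m).
It also fails if it takes over 40 s, if anything falls off the work surface, if the arm or the gripper's body presses on something with over 40 N, if the wrist force passes 120 N, or if a joint passes its speed limit or range.

## Working session

There is one attempt and no reset: what is moved stays moved. The work goes in short steps, Python scripts to look and compute and a tool call to move; the robot and the scene stay as the last step left them, time stands still between calls to the robot, and variables do not carry over. Pictures are saved under pics/ and viewed, at most 10 in all, crops included, and the job is handed in when it is done.

Besides the shell and the picture viewer there is one more tool, called as name([rows], argument=value, ...), one row to a line, values as JSON. send_rows: Moves the arm, as the interface text tells. Its arguments: {"type":"object","properties":{"targets":{"type":"array"},"newtons":{"type":"number"}},"required":["targets"]}

```bash
mkdir -p pics; cat > h.py <<'E'
import numpy as np,cv2
from rig import *
from scipy.spatial.transform import Rotation as R
def world(f,p): return np.array(f["rotation"])@np.array(p)+np.array(f["eye"]).ravel()
def pix2w(f,uv,z):
    K=np.array(f["mtx"]);d=np.linalg.inv(K)@np.array([uv[0],uv[1],1.]);d=np.array([d[0],-d[1],-d[2]])
    d=np.array(f["rotation"])@d;e=np.array(f["eye"]).ravel();return e+d*(z-e[2])/d[2]
E
python3 - <<'E'
from h import *
print(get_state())
for c in["top","scene"]:
    f=grab_frame(c);cv2.imwrite(f"pics/{c}1.png",f["image"]);print(c,f["eye"])
    for n in["rail","pad_top","stage_mid","red_stop","black_stop","dish","phone","mouse","usb_stick","vial","beaker","crucible"]:
        for r in look_for(c,n)[:2]:
            print(n,round(r["conf"],2),world(f,r["location"]).round())
E
```

```text
{'time': 0.0, 'joint_positions': array([ 1.07472082e+00,  3.81176777e-01,  1.29825965e+00, -3.35191949e-05,
        1.46359521e+00, -2.15319104e-01]), 'qd': array([ 0.00027836, -0.00065531,  0.00067892,  0.00048077,  0.00039372,
        0.0001922 ]), 'tau': array([-1.22158894e-03, -4.37961137e+01, -2.24545169e+01,  7.11425627e-02,
        3.54588556e-02, -1.20166219e-04]), 'tool_pos': array([152.27701082, 528.20278212, 238.1484672 ]), 'ee_rot': array([-4.39492669e-01, -3.11022409e+00,  2.13677585e-03]), 'wrist_force': array([-1.15504488, -0.98046919,  1.10233205]), 'torque': array([-0.01129741,  0.02800671,  0.0167832 ]), 'gripper_force': 0.0, 'finger_gap': 88.24788695816258}
top [ 424.95279771  -35.28922046 1069.60721096]
rail 0.89 [2042. 1582. 2687.]
rail 0.47 [2012. 1551. 2656.]
pad_top 0.69 [2011. 1551. 2656.]
stage_mid 0.92 [2009. 1549. 2653.]
stage_mid 0.54 [2017. 1557. 2662.]
red_stop 0.84 [1979. 1519. 2623.]
black_stop 0.58 [2037. 1577. 2682.]
dish 0.83 [2054. 1594. 2699.]
dish 0.62 [2010. 1550. 2655.]
mouse 0.91 [2046. 1586. 2691.]
mouse 0.66 [2013. 1553. 2658.]
usb_stick 0.62 [2057. 1596. 2701.]
usb_stick 0.3 [2006. 1546. 2651.]
vial 0.41 [2026. 1566. 2671.]
beaker 0.84 [2076. 1615. 2720.]
beaker 0.64 [2026. 1565. 2670.]
crucible 0.71 [2014. 1554. 2659.]
crucible 0.66 [2092. 1632. 2737.]
scene [-306.57924129 -626.87361337  618.63161373]
rail 0.92 [ 750.  429. 1675.]
pad_top 0.65 [ 683.  363. 1609.]
stage_mid 0.86 [ 685.  365. 1610.]
red_stop 0.72 [ 565.  245. 1491.]
red_stop 0.25 [ 824.  504. 1750.]
black_stop 0.76 [ 814.  493. 1739.]
black_stop 0.68 [ 628.  308. 1553.]
dish 0.73 [ 748.  427. 1673.]
dish 0.65 [ 904.  584. 1830.]
phone 0.88 [ 454.  134. 1380.]
mouse 0.88 [ 629.  309. 1555.]
usb_stick 0.63 [ 576.  256. 1501.]
usb_stick 0.51 [ 568.  248. 1493.]
vial 0.41 [ 820.  500. 1745.]
beaker 0.93 [1003.  683. 1928.]
crucible 0.66 [ 880.  560. 1805.]
```

```bash
sed -i 's/np.array(f\["rotation"\])/RM(f)/g' h.py; cat >> h.py <<'E'
def RM(f):
    r=np.array(f["rotation"]).squeeze()
    return r if r.shape==(3,3) else (R.from_rotvec(r) if r.size==3 else R.from_quat(r)).as_matrix()
E
python3 - <<'E'
from h import *
for c in["top","scene"]:
    f=grab_frame(c);print(c,f["rotation"],list(f.keys()))
    for n in["rail","pad_top","stage_mid","red_stop","black_stop","dish","phone","mouse","usb_stick","vial","beaker","crucible"]:
        for r in look_for(c,n)[:3]:
            print(n,round(r["conf"],2),world(f,r["location"]).round())
E
```

```text
top [ 0.11960437 -0.11468191 -1.55168209] ['image', 'mtx', 'eye', 'rotation']
rail 0.81 [514.  68.  26.]
pad_top 0.88 [513.  18.  48.]
stage_mid 0.7 [525.  21.  51.]
red_stop 0.9 [484. 197.  54.]
black_stop 0.82 [ 542. -179.   55.]
black_stop 0.56 [343. 211.  13.]
dish 0.91 [661. 213.  24.]
dish 0.71 [584.  30.  57.]
dish 0.63 [649. -69.  18.]
phone 0.68 [343. 214.   9.]
mouse 0.49 [513.  68.  28.]
usb_stick 0.5 [365.  31.   5.]
vial 0.46 [748. 256.  40.]
beaker 0.83 [ 772. -110.   36.]
crucible 0.66 [ 539. -173.   51.]
crucible 0.61 [ 471. -401.   24.]
scene [ 1.00559435 -0.50952493 -0.88670454] ['image', 'mtx', 'eye', 'rotation']
rail 0.86 [511. -40.  15.]
rail 0.17 [ 320. -181.   23.]
pad_top 0.73 [510.  21.  54.]
stage_mid 0.74 [502.  18.  47.]
stage_mid 0.58 [748. 258.  34.]
stage_mid 0.2 [510.  24.  54.]
red_stop 0.81 [475. 197.  45.]
red_stop 0.29 [ 755. -113.   56.]
black_stop 0.74 [ 530. -177.   44.]
dish 0.81 [576.  23.  49.]
dish 0.77 [656. 212.  20.]
dish 0.69 [647. -77.  17.]
phone 0.71 [335. 207.  11.]
mouse 0.67 [ 322. -182.   20.]
vial 0.45 [753. 258.  35.]
beaker 0.94 [ 757. -114.   51.]
crucible 0.69 [ 477. -389.   34.]
crucible 0.57 [ 526. -175.   47.]
```

View pics/top1.png

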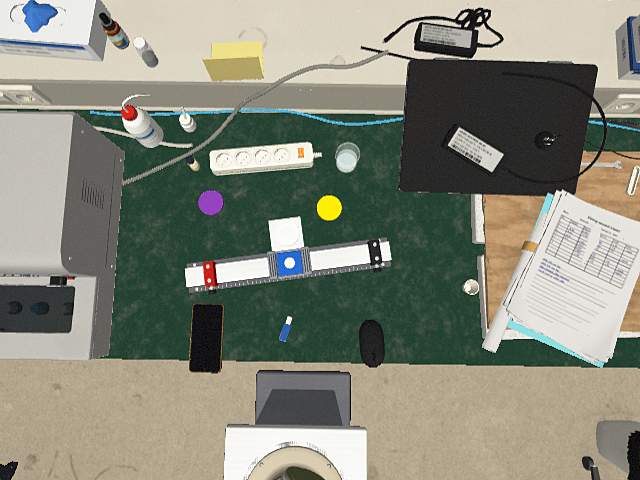

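View pics/scene1.png

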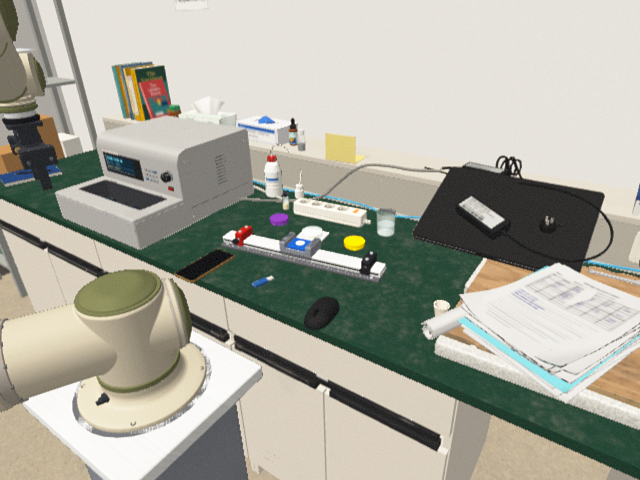

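Top view: the pad with its white dot is at (290,263), the red stop at (209,274) and the black stop at (375,253). The clear dish on its white plate is at (287,237). The dish look-alikes are purple at (210,203) and yellow at (329,207). The blue USB stick at (286,328) could also be mistaken for the pad by colour. I choose the blue square with the white dot between the ridges.

```bash
python3 - <<'E'
from h import *
for c in["top","scene"]:
    f=grab_frame(c);im=f["image"]
    if c=="top": cv2.imwrite("pics/crop.png",cv2.resize(im[200:320,170:410],None,fx=3,fy=3,interpolation=cv2.INTER_CUBIC))
    for n,z in[("pad_top",46),("red_stop",50),("black_stop",50),("stage_mid",50)]:
        rs=regions_of(c,n)
        for r in rs[:2]:
            v,u=np.nonzero(r["mask"]);(cu,cv_)=cv2.minAreaRect(np.c_[u,v].astype(np.float32))[0]
            print(c,n,round(r["conf"],2),len(u),(round(cu,1),round(cv_,1)),(u.mean().round(1),v.mean().round(1)),pix2w(f,(cu,cv_),z).round(1),pix2w(f,(u.mean(),v.mean()),z).round(1))
E
```

```text
top pad_top 0.98 551 (289.2, 263.1) (np.float64(289.3), np.float64(263.1)) [516.3  21.5  46. ] [516.2  21.2  46. ]
top red_stop 0.56 375 (210.2, 277.9) (np.float64(210.0), np.float64(276.8)) [479.7 198.9  50. ] [482.1 199.5  50. ]
top black_stop 0.85 342 (375.1, 256.0) (np.float64(374.8), np.float64(255.2)) [ 535.3 -174.    50. ] [ 537.1 -173.2   50. ]
top stage_mid 0.7 1668 (287.2, 247.9) (np.float64(287.9), np.float64(255.5)) [550.7  26.6  50. ] [533.2  24.4  50. ]
scene pad_top 0.64 208 (298.1, 243.1) (np.float64(298.3), np.float64(243.4)) [516.1  25.7  46. ] [515.5  24.5  46. ]
scene red_stop 0.51 284 (241.7, 234.9) (np.float64(241.8), np.float64(235.5)) [465.4 184.4  50. ] [462.8 181.6  50. ]
scene black_stop 0.86 290 (367.3, 262.4) (np.float64(367.5), np.float64(262.6)) [ 521.4 -184.    50. ] [ 520.8 -184.9   50. ]
scene black_stop 0.6 226 (312.5, 231.5) (np.float64(312.5), np.float64(231.7)) [586.5  27.6  50. ] [585.3  26.8  50. ]
scene stage_mid 0.72 869 (303.5, 245.0) (np.float64(299.9), np.float64(245.1)) [509.7   2.7  50. ] [504.   10.5  50. ]
```

View pics/crop.png

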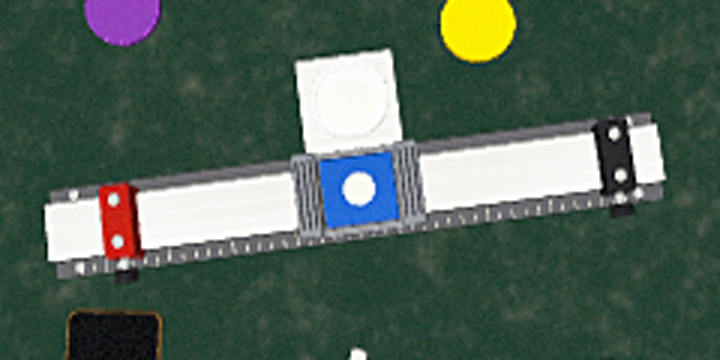

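send_rows([
  [-1,0,0,-10,0,0,-3],
  [-1,0,0,-10,0,0,-3],
  [-1,0,0,0,0,0,-5],
  [-1,0,0,0,0,0,-5],
  [-1,0,0,0,0,0,-5],
  [-1,0,0,0,0,0,-4],
], newtons=20)

```text
time: 3.6
tool_pos: [152.4, 528.4, 258.8]
ee_rot: [-0.251, 3.131, 0.0]
wrist_force: [-0.1, -0.3, 0.0]
finger_gap: 50.3
gripper_force: 0.0
```

The crop confirms the choice: the blue pad with the white dot lies between grey ridges, with red to the left (+y) and the black stop to the right.

send_rows([
  [-1,-6.6,-36,0,0,0,0],
  [-1,-6.6,-36,0,0,0,0],
  [-1,-6.6,-36,0,0,0,0],
  [-1,-6.6,-36,0,0,0,0],
  [-1,-6.6,-36,0,0,0,0],
  [-1,-6.6,-36,0,0,0,0],
  [-1,-6.6,-36,0,0,0,0],
  [-1,-6.6,-36,0,0,0,0],
])

```text
time: 4.27
tool_pos: [249.2, 250.6, 258.9]
ee_rot: [-0.245, 3.131, 0.0]
wrist_force: [0.1, 0.2, -0.0]
finger_gap: 0.6
gripper_force: 0.0
```

send_rows([
  [-1,-26,-30,0,0,0,0],
  [-1,-26,-30,0,0,0,0],
  [-1,-26,-30,0,0,0,0],
  [-1,-26,-30,0,0,0,0],
  [-1,-26,-30,0,0,0,0],
  [-1,-26,-30,0,0,0,0],
  [-1,-14,-15,15,0,0,0],
  [-1,0,0,0,0,0,0],
])

```text
time: 4.93
tool_pos: [449.3, 83.2, 241.5]
ee_rot: [0.238, -3.13, 0.0]
wrist_force: [-0.1, 1.0, -0.6]
finger_gap: 0.5
gripper_force: 0.0
```

```bash
cat > w.py <<'E'
from h import *
import sys
s=get_state();f=grab_frame("wrist");cv2.imwrite(sys.argv[1],f["image"])
T=np.eye(4);T[:3,:3]=R.from_rotvec(s["ee_rot"]).as_matrix();T[:3,3]=s["tool_pos"]
M=T@np.array(f["hand_eye"]);g=dict(mtx=f["mtx"],eye=M[:3,3],rotation=M[:3,:3])
print(s["time"],s["tool_pos"].round(1),s["ee_rot"].round(3),s["finger_gap"])
for n,z in[("pad_top",46),("red_stop",50),("black_stop",50)]:
    for r in regions_of("wrist",n)[:2]:
        v,u=np.nonzero(r["mask"]);c,wh,a=cv2.minAreaRect(np.c_[u,v].astype(np.float32));p=pix2w(g,c,z)
        print(n,round(r["conf"],2),len(u),np.round(c),np.round(wh),"world",p.round(1),"tool",(T[:3,:3].T@(p-T[:3,3])).round(1))
        print([pix2w(g,q,z)[:2].round().tolist() for q in cv2.boxPoints((c,wh,a))])
E
python3 w.py pics/w1.png
```

```text
4.9333 [449.3  83.2 241.5] [ 0.238 -3.13   0.   ] 0.5184829785790772
pad_top 0.83 2477 [252. 263.] [48. 54.] world [516.7  20.8  46. ] tool [-57.7 -71.9 195.4]
[[495.0, -10.0], [485.0, 46.0], [540.0, 53.0], [550.0, -5.0]]
red_stop 0.77 1782 [421. 255.] [30. 71.] world [479.  196.8  50. ] tool [-47.  107.7 191.4]
[[521.0, 189.0], [443.0, 174.0], [439.0, 204.0], [518.0, 221.0]]
black_stop 0.65 2275 [ 74. 253.] [71. 43.] world [ 532.5 -164.3   50. ] tool [ -45.3 -257.3  191.4]
[[500.0, -188.0], [488.0, -144.0], [567.0, -140.0], [580.0, -186.0]]
```

View pics/w1.png

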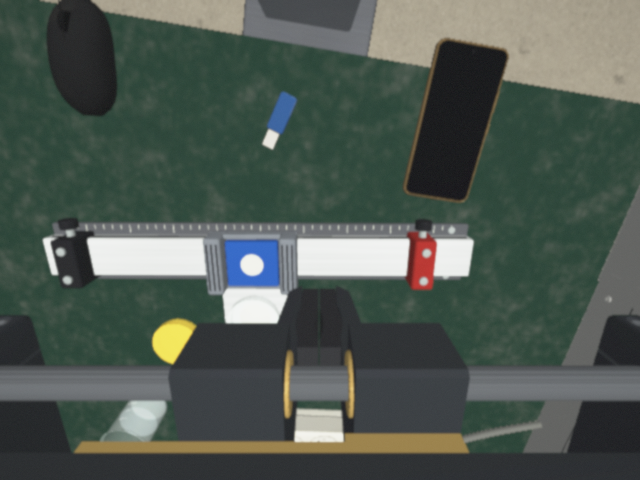

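Wrist view: the pad with its dot is at (252,263), the red stop at (421,260), the black stop at (72,258), and the rail is parallel to the tool's y. All views agree on the pad at about (516.5, 21).

send_rows([
  [-1,-19,-23,0,0,0,0],
  [-1,-19,-23,10,0,0,0],
  [-1,-20,-22,20,0,0,0],
  [-1,0,0,36,0,0,0],
  [-1,0,0,36,0,0,0],
  [-1,0,0,36,0,0,0],
  [-1,0,0,20,0,0,0],
  [-1,0,0,0,0,0,0],
])

```text
time: 5.8
tool_pos: [512.9, 28.9, 83.0]
ee_rot: [0.246, -3.126, -0.003]
wrist_force: [-0.9, 0.7, -0.4]
finger_gap: 0.3
gripper_force: 0.0
```

```bash
python3 w.py pics/w2.png; python3 - <<'E'
from h import *
f=grab_frame("scene");cv2.imwrite("pics/s2.png",cv2.resize(f["image"][180:300,200:400],None,fx=4,fy=4,interpolation=cv2.INTER_CUBIC))
E
```

```text
5.8 [512.9  28.9  83. ] [ 2.460e-01 -3.126e+00 -3.000e-03] 0.342211015921265
pad_top 0.89 5834 [304. 278.] [83. 96.] world [516.4  21.   46. ] tool [-2.4 -8.5 37. ]
[[495.0, -9.0], [487.0, 44.0], [539.0, 54.0], [548.0, -4.0]]
red_stop 0.92 7243 [602. 262.] [ 82. 129.] world [479.1 185.6  50. ] tool [  8.8 160.   33.4]
[[519.0, 171.0], [444.0, 153.0], [443.0, 199.0], [519.0, 223.0]]
black_stop 0.87 1598 [ 17. 266.] [96. 34.] world [ 532.8 -140.    50. ] tool [   6.6 -170.    32.7]
[[505.0, -146.0], [503.0, -128.0], [563.0, -133.0], [566.0, -153.0]]
```

View pics/w2.png

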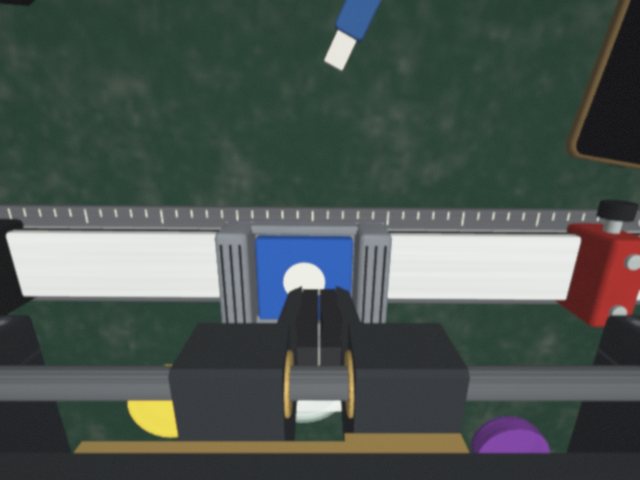

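View pics/s2.png

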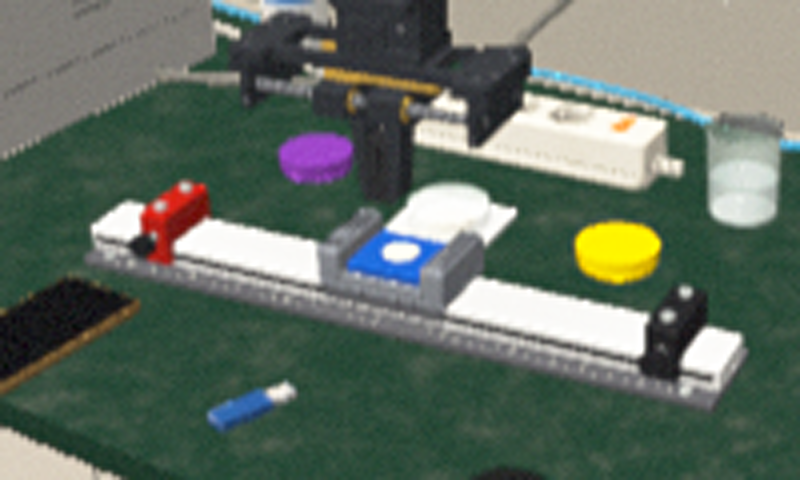

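Wrist view: the dot is at (304,278), with the fingers just behind it at (318,300). The scene crop shows the fingers above and left of the pad, clear of the dish. I'll centre, then descend.

send_rows([
  [-1,-2.5,-4,0,0,0,0],
  [-1,0,0,12,0,0,0],
  [-1,0,0,12,0,0,0],
  [-1,0,0,8,0,0,0],
  [-1,0,0,2,0,0,0],
  [-1,0,0,2,0,0,0],
  [-1,0,0,1,0,0,0],
  [-1,0,0,0,0,0,0],
])

```text
time: 6.72
tool_pos: [518.5, 24.0, 49.1]
ee_rot: [-0.244, 3.131, -0.0]
wrist_force: [-0.7, 0.0, -0.4]
finger_gap: 0.3
gripper_force: 0.0
```

send_rows([
  [-1,0,0,1,0,0,0],
  [-1,0,0,1,0,0,0],
  [-1,0,0,1,0,0,0],
  [-1,0,0,0,0,0,0],
])

```text
time: 7.05
tool_pos: [518.4, 24.0, 45.9]
ee_rot: [-0.244, 3.132, -0.0]
wrist_force: [-0.5, -0.2, 2.4]
finger_gap: 0.4
gripper_force: 0.8
```

Contact. Pressing further.

send_rows([
  [-1,0,0,1,0,0,0],
  [-1,0,0,1,0,0,0],
  [-1,0,0,1,0,0,0],
  [-1,0,0,1,0,0,0],
  [-1,0,0,0,0,0,0],
])

```text
time: 7.47
tool_pos: [518.5, 24.0, 42.1]
ee_rot: [-0.244, 3.131, -0.0]
wrist_force: [-0.9, -0.9, 7.2]
finger_gap: 0.1
gripper_force: 3.7
```

send_rows([
  [-1,0,0,1,0,0,0],
  [-1,0,0,0.8,0,0,0],
  [-1,0,0,0,0,0,0],
  [-1,0,0,0,0,0,0],
])

```text
time: 7.8
tool_pos: [518.4, 24.0, 40.5]
ee_rot: [-0.244, 3.131, -0.0]
wrist_force: [-1.7, -0.4, 7.7]
finger_gap: 0.2
gripper_force: 3.9
```

send_rows([
  [-1,0,1,0,0,0,0],
  [-1,0,2,0,0,0,0],
  [-1,0,3,0,0,0,0],
  [-1,0,4,0,0,0,0],
  [-1,0,4,0,0,0,0],
  [-1,0,3,0,0,0,0],
  [-1,0,2,0,0,0,0],
  [-1,0,1,0,0,0,0],
])

```text
time: 8.47
tool_pos: [515.5, 43.8, 40.5]
ee_rot: [-0.245, 3.131, -0.001]
wrist_force: [-0.9, -1.3, 8.1]
finger_gap: 0.5
gripper_force: 3.9
```

```bash
python3 - <<'E'
from h import *
f=grab_frame("scene");cv2.imwrite("pics/s3.png",cv2.resize(f["image"][180:300,200:400],None,fx=4,fy=4,interpolation=cv2.INTER_CUBIC))
s=get_state();print(s["tool_pos"],s["wrist_force"])
E
```

```text
[515.45635117  43.90271275  40.51829551] [-1.05368206 -0.05578183  7.51886382]
```

View pics/s3.png

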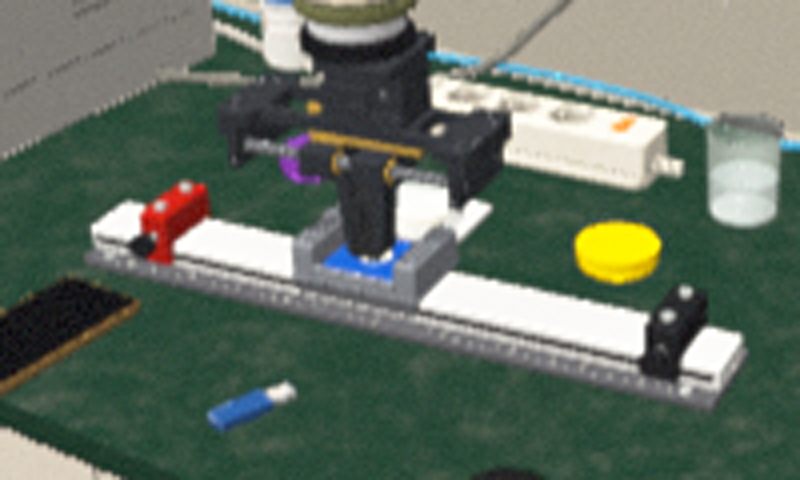

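The fingers stand on the pad and the stage has moved with them; its near ridge has gone from (345,240) to (318,240) in the crop. Continuing.

send_rows([
  [-1,0,2,0,0,0,0],
  [-1,0,4,0,0,0,0],
  [-1,0,5,0,0,0,0],
  [-1,0,5,0,0,0,0],
  [-1,0,5,0,0,0,0],
  [-1,0,5,0,0,0,0],
  [-1,0,5,0,0,0,0],
  [-1,0,4,0,0,0,0],
])

```text
time: 9.18
tool_pos: [510.3, 78.5, 40.6]
ee_rot: [-0.244, 3.13, -0.001]
wrist_force: [0.1, -1.1, 8.0]
finger_gap: 0.5
gripper_force: 3.9
```

send_rows([
  [-1,0,5,0,0,0,0],
  [-1,0,5,0,0,0,0],
  [-1,0,5,0,0,0,0],
  [-1,0,5,0,0,0,0],
  [-1,0,5,0,0,0,0],
  [-1,0,5,0,0,0,0],
  [-1,0,4,0,0,0,0],
  [-1,0,2,0,0,0,0],
])

```text
time: 9.85
tool_pos: [504.9, 114.2, 40.7]
ee_rot: [-0.244, 3.13, -0.001]
wrist_force: [0.2, -1.1, 7.3]
finger_gap: 0.1
gripper_force: 3.9
```

send_rows([
  [-1,0,3,0.1,0,0,0],
  [-1,0,3,0.1,0,0,0],
  [-1,0,3,0,0,0,0],
  [-1,0,3,0,0,0,0],
  [-1,0,3,0,0,0,0],
  [-1,0,3,0,0,0,0],
  [-1,0,2,0,0,0,0],
  [-1,0,1,0,0,0,0],
])

```text
time: 10.52
tool_pos: [501.9, 134.8, 40.5]
ee_rot: [-0.244, 3.129, -0.001]
wrist_force: [0.9, -0.8, 7.3]
finger_gap: 0.1
gripper_force: 3.9
```

send_rows([
  [-1,0,2,0,0,0,0],
  [-1,0,2,0,0,0,0],
  [-1,0,2,0,0,0,0],
  [-1,0,1,0,0,0,0],
  [-1,0,1,0,0,0,0],
  [-1,0,0,0,0,0,0],
])

```text
time: 11.02
tool_pos: [500.7, 142.7, 40.5]
ee_rot: [-0.244, 3.129, -0.0]
wrist_force: [-0.3, 0.3, 7.7]
finger_gap: 0.7
gripper_force: 3.9
```

send_rows([
  [-1,0,1,0,0,0,0],
  [-1,0,1,0,0,0,0],
  [-1,0,1,0,0,0,0],
  [-1,0,1,0,0,0,0],
  [-1,0,0,0,0,0,0],
])

```text
time: 11.43
tool_pos: [500.1, 146.6, 40.5]
ee_rot: [-0.244, 3.129, -0.0]
wrist_force: [1.0, 1.1, 8.3]
finger_gap: 0.7
gripper_force: 3.9
```

```bash
python3 w.py pics/w4.png
```

```text
11.4333 [500.1 146.6  40.5] [-0.244  3.129 -0.   ] 0.7333894758942162
pad_top 0.85 5921 [312. 288.] [ 71. 121.] world [488.5 142.   46. ] tool [12.1 -2.8 -5.5]
[[476.0, 113.0], [467.0, 166.0], [502.0, 173.0], [511.0, 117.0]]
red_stop 0.64 5642 [447. 280.] [151.  60.] world [473.6 199.3  50. ] tool [18.  56.2 -9.5]
[[445.0, 176.0], [439.0, 199.0], [507.0, 227.0], [515.0, 200.0]]
red_stop 0.19 25594 [494.  74.] [166. 189.] world [392.1 193.7  50. ] tool [99.3 63.2 -9.8]
[[423.0, 163.0], [363.0, 163.0], [365.0, 221.0], [427.0, 230.0]]
black_stop 0.65 5768 [448. 280.] [152.  62.] world [473.7 199.5  50. ] tool [17.8 56.4 -9.5]
[[445.0, 175.0], [438.0, 199.0], [507.0, 228.0], [515.0, 200.0]]
black_stop 0.51 5667 [312. 298.] [ 93. 119.] world [491.9 142.6  50. ] tool [ 8.7 -2.7 -9.5]
[[474.0, 114.0], [466.0, 164.0], [512.0, 174.0], [520.0, 119.0]]
```

View pics/w4.png

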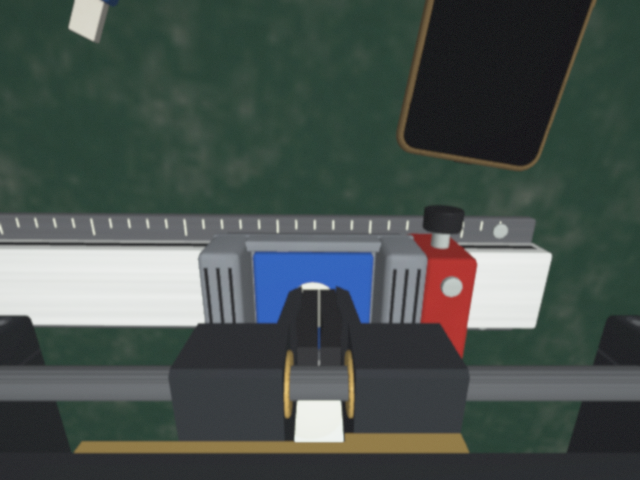

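Wrist view: the stage's right ridge (425,290) is at the red stop (435,290), and the fingers are still on the pad. I'll push a little more to confirm contact by force.

send_rows([
  [-1,0,1,0,0,0,0],
  [-1,0,1,0,0,0,0],
  [-1,0,1,0,0,0,0],
  [-1,0,1,0,0,0,0],
  [-1,0,0,0,0,0,0],
])

```text
time: 12.05
tool_pos: [499.4, 149.9, 40.5]
ee_rot: [-0.244, 3.13, -0.002]
wrist_force: [1.6, -4.7, 7.6]
finger_gap: 0.6
gripper_force: 3.9
```

send_rows([
  [-1,0,1,0,0,0,0],
  [-1,0,1,0,0,0,0],
  [-1,0,1,0,0,0,0],
  [-1,0,0,0,0,0,0],
])

```text
time: 12.38
tool_pos: [498.9, 152.9, 40.5]
ee_rot: [-0.244, 3.13, -0.002]
wrist_force: [0.2, -4.7, 7.2]
finger_gap: 0.6
gripper_force: 3.9
```

The lateral force holds steady at 4.7 N while the fingertip slides on the pad, so the stage is against the stop. Lifting straight up.

send_rows([
  [-1,0,0,-1.5,0,0,0],
  [-1,0,0,-2,0,0,0],
  [-1,0,0,-2,0,0,0],
  [-1,0,0,-3,0,0,0],
  [-1,0,0,-8,0,0,0],
  [-1,0,0,-20,0,0,0],
  [-1,0,0,-35,0,0,0],
  [-1,0,0,-35,0,0,0],
])

```text
time: 13.05
tool_pos: [497.0, 153.5, 147.1]
ee_rot: [0.244, -3.129, -0.0]
wrist_force: [1.7, -0.3, -0.7]
finger_gap: 0.3
gripper_force: 0.0
```

send_rows([
  [-1,0,0,-20,0,0,0],
  [-1,0,0,0,0,0,0],
  [-1,0,0,0,0,0,0],
  [-1,0,0,0,0,0,0],
])

```text
time: 13.38
tool_pos: [497.3, 153.5, 165.3]
ee_rot: [0.244, -3.13, -0.0]
wrist_force: [0.5, 0.1, -1.1]
finger_gap: 0.2
gripper_force: 0.0
```

```bash
python3 w.py pics/w5.png
```

```text
13.3833 [497.3 153.5 165.3] [ 0.244 -3.13  -0.   ] 0.15981813499497055
pad_top 0.75 4303 [306. 232.] [62. 71.] world [498.5 143.8  46. ] tool [  0.   -9.8 119.3]
[[478.0, 113.0], [469.0, 168.0], [521.0, 177.0], [530.0, 118.0]]
red_stop 0.77 2433 [382. 222.] [93. 31.] world [479.5 201.   50. ] tool [  9.9  49.7 115.4]
[[446.0, 182.0], [442.0, 205.0], [516.0, 222.0], [520.0, 197.0]]
```

View pics/w5.png

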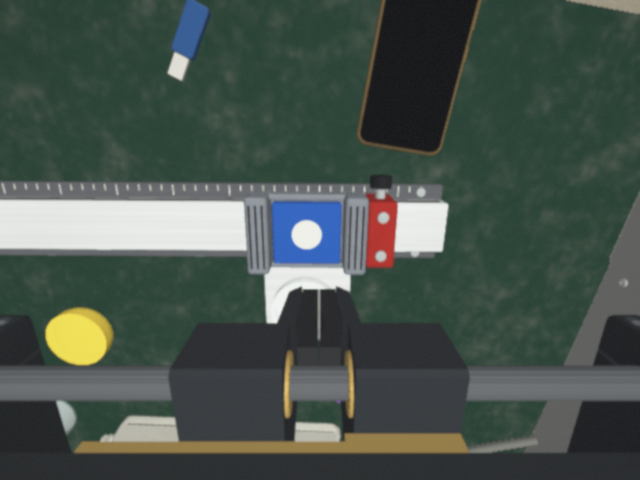

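The stage's ridge (366,230) rests flush against the red stop (368,230), the pad is up, the dish sits on its plate at (305,290), and the bystanders in view are unmoved. Handing in.

```bash
python3 -c "
from rig import *
print(hand_in())"
```

```text
the job is handed in; nothing more can be done
None
```

The stage is against the red stop with the pad released and the dish still on its plate; the job was handed in at about 13.4 s of the 40 s allowed, and the hand-in gave no verdict.

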